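# Release the safety tab and open the lockable stock case

### The job

Open the lockable blue stock case so it can be refilled: push the orange safety tab sideways, away from the red-knobbed latch, gently (it is brittle: a push or a pinch of about 25 N snaps it), until it comes up firmly against its stop; then lift the latch upright, and then raise the lid well past 45 degrees and leave it standing open. Leave the other things on the bench where they are.

Things in the scene. Friction and masses are not known exactly. Their poses are not given: they have to be found in the camera images.
- case: Blue plastic case fixed to the bench: 200 mm deep (its x), 280 mm wide (its y), 85 mm high, plus a grey lid 10 mm thick (lid top 95 mm above the bench). Origin: centre of its underside. x points from the latch edge to the hinge edge, y to the side to which the safety tab is pushed, z up. It is turned by up to 20 degrees from the bench axes.
- catch_housing (a point): Centre of the top of the black catch housing on the lid beside the latch: 44 mm (case x) by 123 mm (case y), 28 mm high. With the lid shut this point is at case x = -60, y = +33.5 mm, 123 mm above the bench. Axes as the case's. The safety tab slides along its top.
- tab: Orange safety tab, an upright fin 24 mm (case x) by 12 mm thick (case y), standing 23 mm above its origin, which lies on the housing's top under the fin's centre (case x = -60 mm). Axes as the case's. It slides along case +y (away from the latch) and stays where left. Between fin and latch lever there are at first 57 to 62 mm, room for closed fingers. More than 25 N of push or pinch breaks it.
- tab_fin (a point): Middle of the orange fin, 12 mm above the tab's origin. Feel of the push: about 2.5 N over an unseen play that differs every time (3 to 34 mm), then about 9 N while a lock pin inside is driven a further 6 mm, then the stop, a buffer of 10 N per mm. The latch is free only once the pin is nearly at the stop: push to 12 to 18 N to be sure. Let go, the tab may spring back 1 to 2 mm; the latch stays free.
- latch (a joint): Angle of the latch lever about its pivot (rad): 0 lying flat on the lid, 1.5 fully upright (stop). It stays where it is left (friction about 1.5 N at the grip). Lifting it draws a bolt that holds the lid shut: the lid is free above about 0.9 rad.
- latch_grip (a point): Centre of the red ball knob, 28 mm across, at the free end of the steel latch lever (18 mm wide, 10 mm thick), 82 mm from the pivot on the lever's middle line. Lying flat it is at case x = -117 mm, y = -45 mm, 111 mm above the bench, wholly beyond the lid's near edge. Pinch it across case y from above (it turns and creeps in the fingers), or, once raised, push it. Lifted, it swings up and towards case +x.
- latch_pivot (a point): Pivot of the latch lever, on the lid: case x = -35 mm, y = -45 mm, 111 mm above the bench when the lid is shut. The pivot axis is parallel to the case's y.
- lid (a joint): Opening angle of the lid (rad): 0 shut, up to 1.5. A stiff hinge, it stays where it is left; opening it takes up to about 15 N, for instance by pushing the knob of the upright latch lever towards case +x (the lever then bears on its stop and carries the lid round).
- lid_hinge (a point): Hinge line of the lid (axis parallel to the case's y) at the middle of the far edge: case x = +100 mm, y = 0, 85 mm above the bench.
- red_bin: Bystander: loose red parts bin, 130 x 90 x 70 mm, beside the case on its +y side. Origin under its centre.
- tag_block: Bystander: block of white tags, 90 x 55 x 30 mm, beside the case on its -y side. Origin under its centre.
- blue_bin: Bystander: loose blue parts bin, 130 x 90 x 70 mm. Origin under its centre.
- tape_roll: Bystander: roll of clear tape lying flat, 96 mm across, 24 mm high. Origin under its centre.
- spray_can: Bystander: upright can, 52 mm across, 130 mm high. Origin under its centre.
- carabiner: Bystander: blue snap hook lying flat, about 70 x 35 x 10 mm. Origin under its centre.
- key_ring: Bystander: brass ring lying flat, 34 mm across, 6 mm high. Origin under its centre.

How it is judged:
On the way:
1. the latch is lifted upright (beyond 1.1 rad), which its interlock allows only after the safety tab has been pushed to its stop (value of joint latch above 1.1 rad), for 0.2 s.
At the end, for the whole second after the job is handed in: The lid stands open by itself at more than 0.8 rad (46 degrees), at rest (value of joint lid above 0.8 rad and velocity of joint lid between -0.05 and 0.05 rad/s); the robot touches nothing.
It fails at once if the safety tab is pushed or pinched with more than 25 N (contact force between the fingers and tab above 25 N).
It fails at once if another thing on the bench is moved by more than 30 mm (distance of any of red_bin, blue_bin, tag_block, tape_roll, spray_can, carabiner, key_ring from where it was at the start of the episode above 0.03 m).
It also fails if it takes over 67 s, if anything falls off the work surface, if the arm or the gripper's body presses on something with over 40 N, if the wrist force passes 120 N, or if a joint passes its speed limit or range.

### The arm

A 6-joint arm with a two-finger parallel gripper is mounted at the origin on the work surface. World frame = base frame: x ahead of the robot, y to its left, z up, the work surface at z = 0. Lengths are in m, angles in rad, forces in N, time in s.
With the tool pointing down it reaches from about 0.225 to 0.725 m from the base axis. Payload 3.1 kg.
Tool frame: the origin (TCP) lies on the centre line of the jaws, within the pads' length; the fingertips stand 17 mm ahead of it and the grasp point (between the pads) lies 2 mm behind it; x points along the fingers, y is the direction in which the jaws open and shut, and the axes are right-handed (so a half turn about x gives the same grasp; the last joint's range is limited). The gripper opens to 85 mm and grips with 20 to 120 N. Pads are 22 mm wide; open, the fingers measure 114 mm over their backs; the gripper's body (76 mm by 85 mm) begins 54 mm behind the grasp point. The pads swing forward as they close: fully open they stand 13 mm farther back than shut.
Start: joints at [1.171, 0.048, 0.099, 1.622, 0, 1.443], TCP at [0.141, 0.506, 0.248] pointing down, gripper open.
Joint ranges: [-2.91, 2.91], [-0.99, 1.94], [-1.21, 1.42], [-2.12, 2.29], [-1.49, 1.47], [-3.14, 3.14]. Speed limits (rad/s): [2.79, 2.79, 3.14, 3.14, 3.14, 3.14].

### API

Orientations are given as a rotation vector (axis times angle).
In Python, from plant import env gives the robot as it stands.
- The arm moves only by the tool send_rows, never from a script. Its argument "series" is a list of rows, each a list of 3 entries, a list of its own where there are three numbers: the shift along the world's x, y, z normalised to -1 to 1, where 1 is 200 mm, then the turn, a rotation vector about the world's x, y, z normalised to -1 to 1, where 1 is 360 degrees, then the gripper's target within -1 to 1 (fully open at 1, half-way at 0, shut at -1). In form: [[[tx, ty, tz], [wx, wy, wz], jaw], ...]. A call has 1 to 5 rows; each row shifts and turns the commanded pose from where the row before left it; what a row does not reach is not made up. A row lasts 1/12 s, in which the tool goes at most 41.7 mm and 7.16 degrees, less where a joint would pass 70% of its speed; a pose out of reach is approached as far as the arm can. A call with a number of a shift or a turn outside -1 to 1 is refused whole. A call with a gripper value outside its range is refused whole. The fingers move at their own pace and stop on an object; "grip_force" is the grip in N (left out, the last holds). Time passes only in rows, so rows that do not move let the fingers close. It gives the time, the measured TCP pose, the force and the opening at its end, in the units of the state.
- env.state(): the state, without advancing time (a new reading comes with each control period).
- env.read_camera(name): name is "scene" or "top" or "wrist"; returns (picture, depth): 384x512x3 uint8, blue, green, red; 384x512 float32, m along the optical axis (not along the pixel's ray), 0 where there is no reading.
- env.camera_info(name): a dict with "vertical_fov" (degrees; the focal length in pixels is half the picture's height over the tangent of half this angle, whatever the lens; pixels are square), "cx", "cy" (the principal point, pixels), "k1" (the pictures are not rectified: a ray, as slopes to the right and down, at radius r is drawn at 1 + k1 r^2 times it, then the intrinsics apply), "world_from_camera" (4x4, takes a point from camera to world coordinates). Camera axes: x right, y up, looking along -z (the intrinsics and any distortion apply to the point x, -y, -z); pixel columns grow to the right and rows downward; lengths in m; the calibration is good to about 2 mm. A picture is of the moment at which its call begins: read the wrist's pose just before it. camera_info takes no time and is no camera call; for the wrist camera it gives the pose at the moment of the call.
- env.close_job(): hands the job in, once; it reports no verdict.
The state is a dict: "t": time; "joint_positions": joint angles; "joint_velocities": joint speeds; "tau": joint torques, N m; "tcp_pos": TCP position; "tool_rot": TCP orientation; "force": force on the tool from outside, world axes, zero at the start; "ft_torque": the same for the moment, N m; "opening": finger opening in m.
Only numpy, scipy, OpenCV 4.12 (cv2) and the standard library are available. Lean on these libraries where they do the work, as an engineer would, in place of code of your own. Each camera call takes 0.05 s, during which the arm holds its last target. There are 200 camera calls.

## Working session

There is one attempt and no reset: what is moved stays moved. The work goes in short steps, Python scripts to look and compute and a tool call to move; the robot and the scene stay as the last step left them, time stands still between calls to the robot, and variables do not carry over. Pictures are saved under pics/ and viewed, about 8 in all and at most 12, crops included, and the job is handed in when it is done.

Besides the shell and the picture viewer there is one more tool, called after "Call:" as a command line: name --argument value ..., lists and objects as JSON in quotes. send_rows: Moves the arm, as the interface text tells. Its arguments: {"type":"object","properties":{"series":{"type":"array"},"grip_force":{"type":"number"}},"required":["series"]}

```bash
ls; mkdir -p pics; cat > h.py <<'E'
import numpy as np, cv2
from plant import env
def ray(ci,u,v,shape=(384,512)):
    f=shape[0]/2/np.tan(np.radians(ci["vertical_fov"])/2)
    K=np.array([[f,0,ci["cx"]],[0,f,ci["cy"]],[0,0,1.]])
    p=cv2.undistortPoints(np.array([[[u,v]]],float),K,np.array([ci["k1"],0,0,0.]))[0,0]
    return np.array([p[0],-p[1],-1.])
def pt(ci,dep,u,v):
    d=np.median(dep[v-1:v+2,u-1:u+2]); T=np.array(ci["world_from_camera"])
    return (T@np.r_[ray(ci,u,v)*d,1])[:3]
def onz(ci,u,v,z):
    T=np.array(ci["world_from_camera"]); r=T[:3,:3]@ray(ci,u,v); o=T[:3,3]
    return o+r*(z-o[2])/r[2]
E
python3 - <<'E'
from h import *
s=env.state(); print({k:np.round(v,3) for k,v in s.items()})
ims=[]
for n in("top","scene"):
    p,d=env.read_camera(n); ci=env.camera_info(n); np.savez(n+".npz",p=p,d=d); print(n,ci)
    cv2.imwrite(f"pics/{n}0.png",cv2.resize(p,(800,600)))
E
```

```text
pics
{'t': np.float64(0.0), 'joint_positions': array([ 1.171,  0.049,  0.098,  1.622, -0.   ,  1.443]), 'joint_velocities': array([ 0.002,  0.001,  0.002, -0.001,  0.001,  0.   ]), 'tau': array([ 1.0000e-03, -3.3877e+01,  3.2002e+01,  2.0000e-02, -0.0000e+00,
       -0.0000e+00]), 'tcp_pos': array([0.141, 0.505, 0.247]), 'tool_rot': array([ 0.212,  1.561, -0.215]), 'force': array([-0.41 , -0.065, -0.708]), 'ft_torque': array([ 0.006,  0.009, -0.008]), 'opening': np.float64(0.085)}
top {'vertical_fov': 45.11182412242741, 'cx': 261.90409512367967, 'cy': 196.41216652762463, 'k1': 0.03474013450923666, 'world_from_camera': array([[-2.12839499e-02,  9.78685035e-01, -2.04261098e-01,
         1.72621413e-01],
       [-9.99772959e-01, -2.10417069e-02,  3.35802503e-03,
         1.32999164e-02],
       [-1.01155333e-03,  2.04286195e-01,  9.78910684e-01,
         1.65526096e+00],
       [ 0.00000000e+00,  0.00000000e+00,  0.00000000e+00,
         1.00000000e+00]])}
scene {'vertical_fov': 55.386915607802365, 'cx': 251.48820200629044, 'cy': 192.12810292841112, 'k1': -0.02567359140368628, 'world_from_camera': array([[ 0.28469068, -0.52754883,  0.80040206,  1.60345946],
       [ 0.95861656,  0.1587148 , -0.23635546, -0.31943891],
       [-0.0023466 ,  0.83456686,  0.55090167,  0.85525361],
       [ 0.        ,  0.        ,  0.        ,  1.        ]])}
```

View pics/top0.png

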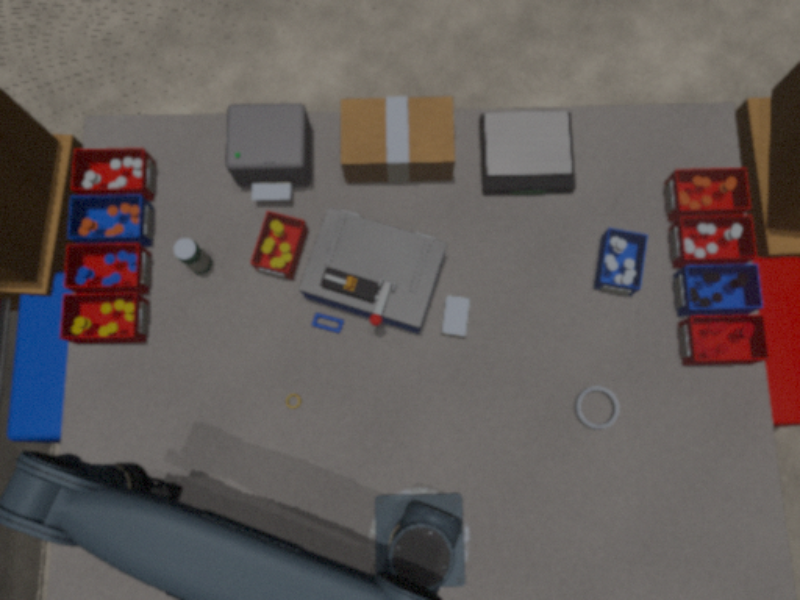

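View pics/scene0.png

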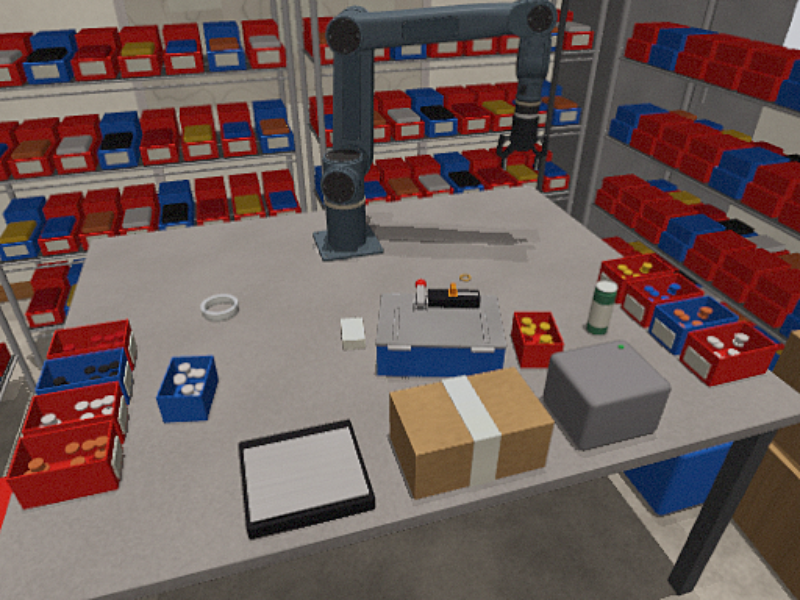

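The top view shows the case at about (374,268) in the 800-px picture, turned by about 14°. The red knob is at (377,320), the orange fin at (351,283), the red bin at (280,245), the carabiner at (328,323) and the tags at (456,315). I'll look closer.

```bash
python3 - <<'E'
from h import *
z=np.load("top.npz"); p=z["p"];d=z["d"]
cv2.imwrite("pics/crop1.png",cv2.resize(p[125:220,185:305],None,fx=6.3,fy=6.3,interpolation=cv2.INTER_CUBIC))
ci=env.camera_info("top")
h=cv2.cvtColor(p,cv2.COLOR_BGR2HSV)
for n,lo,hi,zz,box in(("knob",(0,150,80),(8,255,255),.12,(225,195,255,215)),("knob2",(172,150,80),(180,255,255),.12,(225,195,255,215)),("fin",(8,120,80),(25,255,255),.146,(205,170,245,195))):
    m=cv2.inRange(h,np.array(lo),np.array(hi)); u0,v0,u1,v1=box
    v,u=np.nonzero(m[v0:v1,u0:u1]); 
    if len(u): u=u+u0;v=v+v0; print(n,len(u),u.mean(),v.mean(),onz(ci,u.mean(),v.mean(),zz),np.median(d[v,u]))
# depth: lid-height points
T=np.array(ci["world_from_camera"])
P=[]
for v in range(125,215):
  for u in range(185,290):
    q=pt(ci,d,u,v)
    if .088<q[2]<.103: P.append(q)
P=np.array(P); r=cv2.minAreaRect((P[:,:2]*1000).astype(np.float32)); print(len(P),np.median(P[:,2]),r,cv2.boxPoints(r))
E
```

```text
knob 29 240.0 204.3448275862069 [0.46717469 0.08264778 0.12      ] 1.5619212
knob2 6 239.5 203.5 [0.47011921 0.08430453 0.12      ] 1.5666463
fin 60 224.1 180.96666666666667 [0.5432487  0.13391717 0.146     ] 1.567369
3965 0.09417754221738073 ((596.7392578125, 88.26634216308594), (284.3827209472656, 210.64193725585938), 71.0420913696289) [[450.93695  -11.996216]
 [650.15314  -80.42819 ]
 [742.54156  188.5289  ]
 [543.3254   256.96088 ]]
```

View pics/crop1.png

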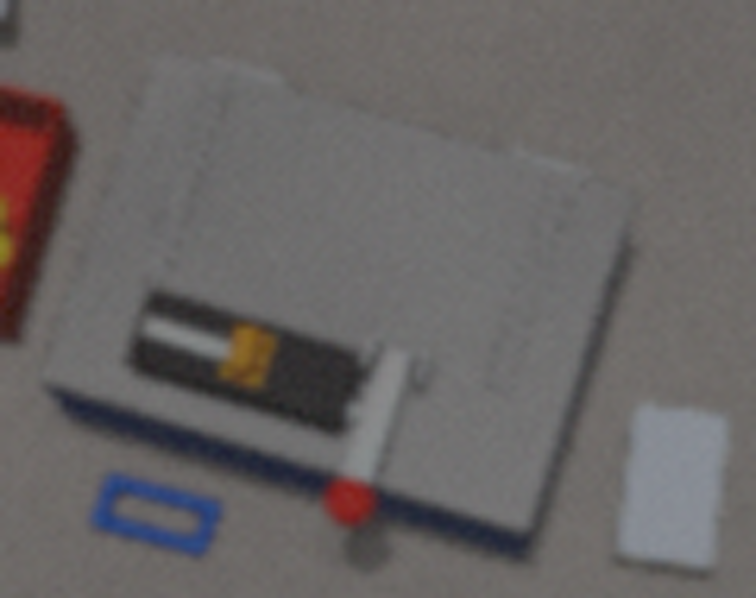

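The crop agrees: the depth rectangle is centred at (0.597, 0.088) with yaw ≈ -19°, and knob and fin give the same. Next I'll work out the tool turn and the move above the gap.

```bash
cat >> h.py <<'E'
from scipy.spatial.transform import Rotation as Ro
O=np.array([.5955,.088]); YAW=-18.9
def w(x,y,z,O=None,yaw=None):
    O=globals()['O'] if O is None else O
    a=np.radians(YAW if yaw is None else yaw); c,s=np.cos(a),np.sin(a)
    return np.array([O[0]+(c*x-s*y)/1000,O[1]+(s*x+c*y)/1000,z/1000])
def tocase(p):
    a=np.radians(YAW);c,s=np.cos(a),np.sin(a);q=np.array(p[:2])-O
    return np.array([c*q[0]+s*q[1],-s*q[0]+c*q[1],p[2]])*1000
def turn(sign=1):
    a=np.radians(YAW); R0=Ro.from_rotvec(env.state()["tool_rot"])
    x=np.array([0,0,-1.]); y=sign*np.array([-np.sin(a),np.cos(a),0]); G=Ro.from_matrix(np.c_[x,y,np.cross(x,y)])
    return (G*R0.inv()).as_rotvec()
E
python3 - <<'E'
from h import *
for s in(1,-1): r=turn(s); print(s,np.degrees(r),r/2/np.pi)
t=w(-75,-6,280); print(t,(t-env.state()["tcp_pos"])/.2)
E
```

```text
1 [ 0.1120335  -0.05285879 -3.32682319] [ 0.0003112  -0.00014683 -0.00924118]
-1 [8.15186885e-02 1.72777768e-01 1.76673074e+02] [2.26440801e-04 4.79938245e-04 4.90758539e-01]
[0.52260009 0.10661729 0.28      ] [ 1.90926198 -1.99312542  0.1639879 ]
```

Call:
send_rows --series '[[[0.127, -0.133, 0.011], [0, 0, -0.0092], -1], [[0.127, -0.133, 0.011], [0, 0, 0], -1], [[0.127, -0.133, 0.011], [0, 0, 0], -1], [[0.127, -0.133, 0.011], [0, 0, 0], -1], [[0.127, -0.133, 0.011], [0, 0, 0], -1]]' --grip_force 20

```text
t: 0.52
tcp_pos: [0.2685, 0.3713, 0.2588]
tool_rot: [0.257, 1.556, -0.259]
force: [1.6, 0.3, 0.1]
opening: 0.0255
```

Call:
send_rows --series '[[[0.127, -0.133, 0.011], [0, 0, 0], -1], [[0.127, -0.133, 0.011], [0, 0, 0], -1], [[0.127, -0.133, 0.011], [0, 0, 0], -1], [[0.127, -0.133, 0.011], [0, 0, 0], -1], [[0.127, -0.133, 0.011], [0, 0, 0], -1]]'

```text
t: 0.93
tcp_pos: [0.3956, 0.2381, 0.27]
tool_rot: [0.259, 1.556, -0.259]
force: [0.8, 0.0, -0.2]
opening: 0.0003
```

Call:
send_rows --series '[[[0.127, -0.133, 0.011], [0, 0, 0], -1], [[0.127, -0.133, 0.011], [0, 0, 0], -1], [[0.127, -0.133, 0.011], [0, 0, 0], -1], [[0.127, -0.133, 0.011], [0, 0, 0], -1], [[0.127, -0.133, 0.011], [0, 0, 0], -1]]'

```text
t: 1.35
tcp_pos: [0.5227, 0.1051, 0.2808]
tool_rot: [0.259, 1.556, -0.259]
force: [0.1, 0.4, 0.5]
opening: -0.0
```

```bash
python3 - <<'E'
from h import *
s=env.state(); print(s["t"],s["tcp_pos"],s["force"],s["opening"])
ci=env.camera_info("wrist"); p,d=env.read_camera("wrist"); np.savez("w1.npz",p=p,d=d,T=ci["world_from_camera"]); print(ci["world_from_camera"])
cv2.imwrite("pics/w1.png",cv2.resize(p,(800,600)))
E
```

```text
1.35 [0.52269863 0.10506234 0.28079659] [0.1104766  0.40145999 0.47955898] -4.3311071851445664e-05
[[ 3.23881067e-01 -9.13694185e-01 -2.45487250e-01  4.59834498e-01]
 [ 9.46097283e-01  3.13060316e-01  8.30251145e-02  1.26201219e-01]
 [ 9.92751763e-04 -2.59145083e-01  9.65837895e-01  4.06511267e-01]
 [ 0.00000000e+00  0.00000000e+00  0.00000000e+00  1.00000000e+00]]
```

View pics/w1.png

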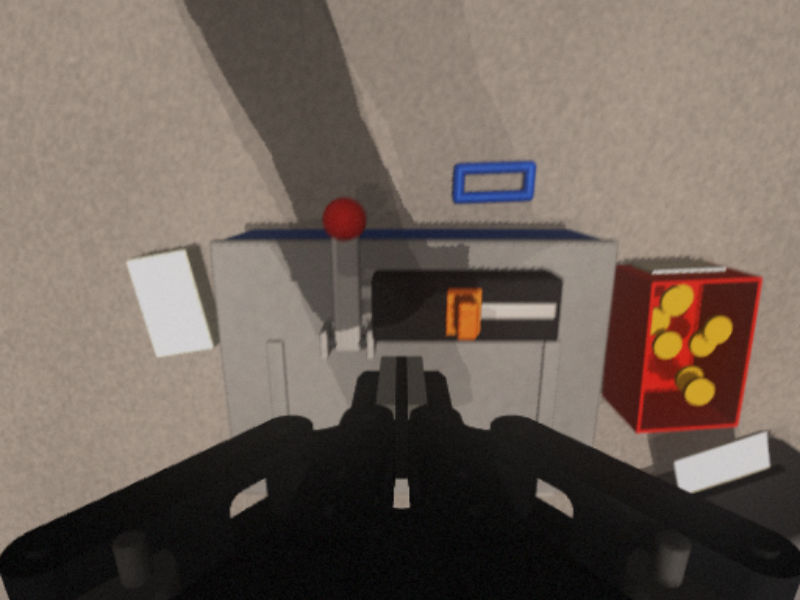

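The wrist view shows the knob at (344,219), the lid's near corners at (212,241) and (616,241), the fin's top at about (468,320), and the housing's corners at (375,271), (559,271), (562,339) and (373,339). I'll fit the case from these.

```bash
python3 - <<'E'
from h import *
z=np.load("w1.npz"); ci=env.camera_info("wrist"); ci["world_from_camera"]=z["T"]
k=.64
pts=dict(knob=(344,219,.111,-117,-45),cl=(212,241,.095,-100,-140),cr=(616,241,.095,-100,140),h1=(373,339,.123,-38,-28),h2=(562,339,.123,-38,95),h4=(559,271,.123,-82,95),h3=(375,271,.123,-82,-28))
A=[];B=[]
for n,(u,v,zz,x,y) in pts.items():
    q=onz(ci,u*k,v*k,zz); print(n,q,tocase(q).round(1)); A.append((x/1000,y/1000));B.append(q[:2])
A=np.array(A);B=np.array(B);a0,b0=A.mean(0),B.mean(0);U,S,V=np.linalg.svd((A-a0).T@(B-b0));R=V.T@U.T
print("yaw",np.degrees(np.arctan2(R[1,0],R[0,0])),"O",b0-R@a0,(A-a0)@R.T+b0-B)
for n,u,v in(("fin",468,320),):
    q=onz(ci,u*k,v*k,.146); print(n,q,tocase(q),"depth",pt(z and ci,z["d"],round(u*k),round(v*k)))
q=onz(ci,459*k,300*k,.146);
print("tcp",tocase(env.state()["tcp_pos"]))
E
```

```text
knob [0.47057768 0.08454625 0.111     ] [-117.1  -43.7  111. ]
cl [ 0.45521492 -0.00868937  0.095     ] [-101.4 -136.9   95. ]
cr [0.54497562 0.25382751 0.095     ] [-101.5  140.5   95. ]
h1 [0.54882173 0.07678756 0.123     ] [-40.5 -25.7 123. ]
h2 [0.58930559 0.19435707 0.123     ] [-40.3  98.6 123. ]
h4 [0.54427985 0.20331574 0.123     ] [-85.8  92.5 123. ]
h3 [0.50673857 0.09327446 0.123     ] [-85.7 -23.8 123. ]
yaw -18.5942226003295 O [0.59420857 0.0907797 ] [[-0.00161065  0.00088948]
 [-0.00042733 -0.00133664]
 [-0.00090619  0.00153064]
 [ 0.00044224 -0.00042946]
 [-0.00082138 -0.0014195 ]
 [ 0.00250113  0.00365184]
 [ 0.00082217 -0.00288636]]
fin [0.54868325 0.13823403 0.146     ] [-60.5643245   32.36092117 146.        ] depth [0.54904626 0.13860544 0.14590779]
tcp [-68.33649243 -10.73937942 279.73240718]
```

```bash
sed -i 's/^O=.*/O=np.array([.5943,.0903]); YAW=-18.7/' h.py; python3 - <<'E'
from h import *
s=env.state(); print(tocase(s["tcp_pos"]),turn()/2/np.pi)
t=w(-60,-6,145); print((t-s["tcp_pos"])/.2, "unit +y per mm",(w(0,1,0)-w(0,0,0))/.2,"+x per mm",(w(1,0,0)-w(0,0,0))/.2)
E
```

```text
[-66.49950132 -12.29462317 279.73240718] [0.00081787 0.00044984 0.0014244 ]
[ 0.04087266  0.01939254 -0.67366204] unit +y per mm [0.00160306 0.00473605 0.        ] +x per mm [ 0.00473605 -0.00160306  0.        ]
```

Call:
send_rows --series '[[[0.041, 0.019, 0], [0, 0, 0.0014], -1], [[0, 0, -0.17], [0, 0, 0], -1], [[0, 0, -0.17], [0, 0, 0], -1], [[0, 0, -0.17], [0, 0, 0], -1], [[0, 0, -0.164], [0, 0, 0], -1]]'

```text
t: 1.82
tcp_pos: [0.5295, 0.1116, 0.1447]
tool_rot: [0.251, 1.557, -0.25]
force: [0.9, 0.6, -0.7]
opening: -0.0
```

Call:
send_rows --series '[[[0.0064, 0.0189, 0], [0, 0, 0], -1], [[0.0064, 0.0189, 0], [0, 0, 0], -1], [[0, 0, 0], [0, 0, 0], -1]]'

```text
t: 2.07
tcp_pos: [0.5321, 0.1196, 0.1462]
tool_rot: [0.251, 1.557, -0.25]
force: [-0.2, 0.2, 0.3]
opening: 0.0001
```

Call:
send_rows --series '[[[0.0032, 0.0095, 0], [0, 0, 0], -1], [[0.0032, 0.0095, 0], [0, 0, 0], -1], [[0.0032, 0.0095, 0], [0, 0, 0], -1], [[0, 0, 0], [0, 0, 0], -1]]'

```text
t: 2.4
tcp_pos: [0.5346, 0.1238, 0.1468]
tool_rot: [0.251, 1.556, -0.252]
force: [-0.5, -1.5, 0.3]
opening: 0.0001
```

Call:
send_rows --series '[[[0.0016, 0.0047, 0], [0, 0, 0], -1], [[0.0016, 0.0047, 0], [0, 0, 0], -1], [[0.0016, 0.0047, 0], [0, 0, 0], -1], [[0, 0, 0], [0, 0, 0], -1]]'

```text
t: 2.73
tcp_pos: [0.5356, 0.1265, 0.1466]
tool_rot: [0.252, 1.556, -0.252]
force: [-2.3, -3.1, 0.4]
opening: -0.0001
```

Call:
send_rows --series '[[[0.0016, 0.0047, 0], [0, 0, 0], -1], [[0.0016, 0.0047, 0], [0, 0, 0], -1], [[0.0016, 0.0047, 0], [0, 0, 0], -1], [[0, 0, 0], [0, 0, 0], -1]]'

```text
t: 3.07
tcp_pos: [0.5367, 0.1296, 0.1466]
tool_rot: [0.252, 1.556, -0.252]
force: [-1.2, -2.7, 1.3]
opening: -0.0003
```

Call:
send_rows --series '[[[0.0016, 0.0047, 0], [0, 0, 0], -1], [[0.0016, 0.0047, 0], [0, 0, 0], -1], [[0.0016, 0.0047, 0], [0, 0, 0], -1], [[0.0016, 0.0047, 0], [0, 0, 0], -1]]'

```text
t: 3.4
tcp_pos: [0.5379, 0.1333, 0.1465]
tool_rot: [0.252, 1.556, -0.252]
force: [-2.0, -2.7, 1.2]
opening: -0.0002
```

Call:
send_rows --series '[[[0.0016, 0.0047, 0], [0, 0, 0], -1], [[0.0016, 0.0047, 0], [0, 0, 0], -1], [[0.0016, 0.0047, 0], [0, 0, 0], -1]]'

```text
t: 3.65
tcp_pos: [0.5389, 0.1361, 0.1465]
tool_rot: [0.252, 1.556, -0.252]
force: [-1.3, -2.0, 1.9]
opening: -0.0004
```

Call:
send_rows --series '[[[0.0016, 0.0047, 0], [0, 0, 0], -1], [[0.0016, 0.0047, 0], [0, 0, 0], -1], [[0.0016, 0.0047, 0], [0, 0, 0], -1]]'

```text
t: 3.9
tcp_pos: [0.5396, 0.1383, 0.1466]
tool_rot: [0.251, 1.556, -0.253]
force: [-1.4, -6.0, 2.9]
opening: -0.0
```

Call:
send_rows --series '[[[0.0016, 0.0047, 0], [0, 0, 0], -1], [[0.0016, 0.0047, 0], [0, 0, 0], -1], [[0.0016, 0.0047, 0], [0, 0, 0], -1]]'

```text
t: 4.15
tcp_pos: [0.54, 0.1395, 0.1466]
tool_rot: [0.249, 1.557, -0.257]
force: [-2.5, -7.6, 3.2]
opening: -0.0002
```

Call:
send_rows --series '[[[0.0016, 0.0047, 0], [0, 0, 0], -1], [[0.0016, 0.0047, 0], [0, 0, 0], -1]]'

```text
t: 4.32
tcp_pos: [0.5407, 0.1413, 0.1466]
tool_rot: [0.249, 1.557, -0.257]
force: [-2.6, -8.2, 3.4]
opening: -0.0002
```

Call:
send_rows --series '[[[0.0016, 0.0047, 0], [0, 0, 0], -1], [[0.0016, 0.0047, 0], [0, 0, 0], -1]]'

```text
t: 4.48
tcp_pos: [0.5413, 0.1431, 0.1466]
tool_rot: [0.249, 1.557, -0.257]
force: [-3.5, -8.4, 4.0]
opening: -0.0003
```

Call:
send_rows --series '[[[0.0016, 0.0047, 0], [0, 0, 0], -1], [[0, 0, 0], [0, 0, 0], -1]]'

```text
t: 4.65
tcp_pos: [0.5417, 0.1442, 0.1466]
tool_rot: [0.249, 1.557, -0.257]
force: [-2.9, -7.5, 3.9]
opening: -0.0003
```

Call:
send_rows --series '[[[0.0008, 0.0024, 0], [0, 0, 0], -1], [[0, 0, 0], [0, 0, 0], -1]]'

```text
t: 4.82
tcp_pos: [0.5418, 0.1445, 0.1466]
tool_rot: [0.249, 1.557, -0.257]
force: [-3.3, -8.0, 3.2]
opening: -0.0001
```

Call:
send_rows --series '[[[0.0016, 0.0047, 0], [0, 0, 0], -1], [[0, 0, 0], [0, 0, 0], -1]]'

```text
t: 4.98
tcp_pos: [0.5418, 0.1449, 0.1466]
tool_rot: [0.248, 1.557, -0.259]
force: [-4.4, -9.4, 4.7]
opening: 0.0002
```

Call:
send_rows --series '[[[0.0008, 0.0024, 0], [0, 0, 0], -1], [[0, 0, 0], [0, 0, 0], -1]]'

```text
t: 5.15
tcp_pos: [0.5419, 0.1449, 0.1466]
tool_rot: [0.247, 1.557, -0.259]
force: [-4.8, -10.2, 5.0]
opening: -0.0002
```

Call:
send_rows --series '[[[0.0016, 0.0047, 0], [0, 0, 0], -1], [[0, 0, 0], [0, 0, 0], -1]]'

```text
t: 5.32
tcp_pos: [0.542, 0.1452, 0.1466]
tool_rot: [0.246, 1.557, -0.261]
force: [-4.2, -12.7, 5.8]
opening: 0.0003
```

Call:
send_rows --series '[[[0.0016, 0.0047, 0], [0, 0, 0], -1], [[0, 0, 0], [0, 0, 0], -1]]'

```text
t: 5.48
tcp_pos: [0.5421, 0.1455, 0.1466]
tool_rot: [0.245, 1.558, -0.263]
force: [-5.6, -13.6, 5.9]
opening: 0.0001
```

Call:
send_rows --series '[[[0.0012, 0.0035, 0], [0, 0, 0], -1], [[0, 0, 0], [0, 0, 0], -1]]'

```text
t: 5.65
tcp_pos: [0.5422, 0.1456, 0.1467]
tool_rot: [0.245, 1.558, -0.264]
force: [-6.7, -14.6, 7.0]
opening: 0.0
```

Call:
send_rows --series '[[[-0.016, -0.047, 0], [0, 0, 0], -1], [[-0.016, -0.047, 0], [0, 0, 0], -1], [[0, 0, 0.15], [0, 0, 0], -1], [[0, 0, 0.15], [0, 0, 0], 1], [[0, 0, 0], [0, 0, 0], 1]]'

```text
t: 6.07
tcp_pos: [0.5401, 0.1329, 0.2125]
tool_rot: [0.255, 1.547, -0.247]
force: [0.7, -1.1, 2.3]
opening: 0.0234
```

```bash
python3 - <<'E'
from h import *
s=env.state(); print(s["tcp_pos"],s["tool_rot"],tocase(s["tcp_pos"]),turn()/2/np.pi)
t=w(-118,-44.5,205); print((t-s["tcp_pos"])/.2)
E
```

```text
[0.54011045 0.13287339 0.21248114] [ 0.25529833  1.54668475 -0.24731846] [-64.97848384  22.95207905 212.48113524] [-0.00055286  0.00160788 -0.00091292]
[-0.35924269 -0.23445958 -0.03740568]
```

Call:
send_rows --series '[[[-0.12, -0.078, 0], [0, 0, 0], 1], [[-0.12, -0.078, 0], [0, 0, 0], 1], [[-0.12, -0.078, -0.02], [0, 0, 0], 1], [[0, 0, 0], [0, 0, 0], 1], [[0, 0, 0], [0, 0, 0], 1]]'

```text
t: 6.48
tcp_pos: [0.4645, 0.0854, 0.2018]
tool_rot: [0.254, 1.556, -0.251]
force: [0.0, 1.2, 0.4]
opening: 0.0834
```

```bash
python3 - <<'E'
from h import *
s=env.state(); print(s["tcp_pos"],s["opening"],tocase(s["tcp_pos"]),turn()/2/np.pi)
t=w(-118,-44.5,111); print((t-s["tcp_pos"])/.2)
p,d=env.read_camera("wrist"); cv2.imwrite("pics/w2.png",cv2.resize(p,(800,600)))
E
```

```text
[0.46452987 0.08537232 0.20182395] 0.08343819833870582 [-121.33971909  -46.27354164  201.82394927] [-2.82998937e-04 -1.07108031e-06 -7.81872560e-04]
[ 0.01866018  0.0030458  -0.45411975]
```

View pics/w2.png

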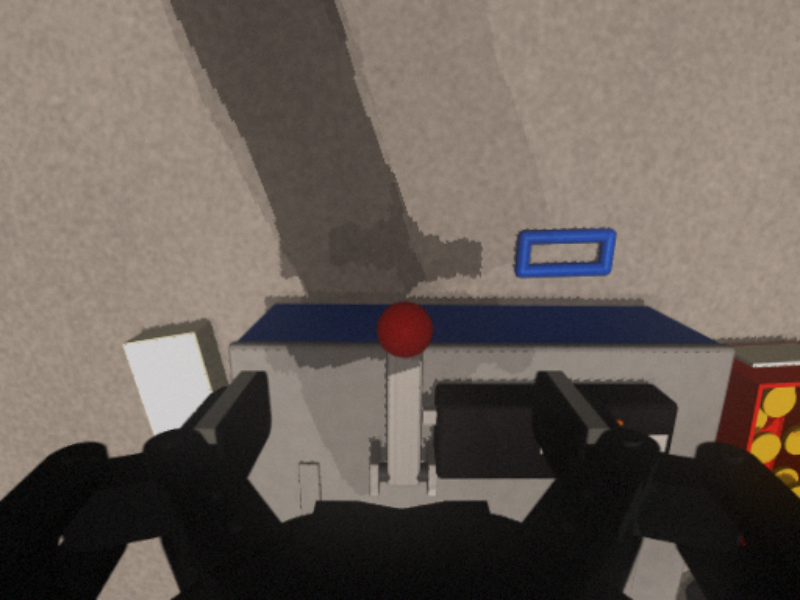

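The knob at (405,330) is centred between the jaws (middle about 403). I'll descend and grip it.

Call:
send_rows --series '[[[0.0187, 0.003, 0], [0, 0, -0.0008], 0.2], [[0, 0, -0.15], [0, 0, 0], 0.2], [[0, 0, -0.15], [0, 0, 0], 0.2], [[0, 0, -0.155], [0, 0, 0], 0.2], [[0, 0, 0], [0, 0, 0], 0.2]]'

```text
t: 6.95
tcp_pos: [0.4652, 0.0863, 0.1046]
tool_rot: [0.254, 1.568, -0.257]
force: [-2.0, -0.2, -1.0]
opening: 0.0513
```

Call:
send_rows --series '[[[0, 0, 0], [0, 0, 0], -1], [[0, 0, 0], [0, 0, 0], -1], [[0, 0, 0], [0, 0, 0], -1], [[0, 0, 0], [0, 0, 0], -1], [[0, 0, 0], [0, 0, 0], -1]]' --grip_force 40

```text
t: 7.37
tcp_pos: [0.4704, 0.0855, 0.1135]
tool_rot: [0.256, 1.553, -0.256]
force: [-1.0, -2.1, 0.9]
opening: 0.0254
```

```bash
python3 - <<'E'
from h import *
s=env.state(); print(s["opening"],s["force"],tocase(s["tcp_pos"]))
# latch arc increments, every 0.15 rad
th=np.arange(0,1.4501,.145)
P=np.array([w(-35-82*np.cos(t),-45,111+82*np.sin(t)) for t in th]); print((np.diff(P,axis=0)/.2).round(3).tolist())
# lid arc: knob with latch 1.5
k=np.array([-35-82*np.cos(1.5)-100,26+82*np.sin(1.5)])
ph=np.arange(0,1.1001,.05)
Q=np.array([w(100+k[0]*np.cos(a)+k[1]*np.sin(a),-45,85-k[0]*np.sin(a)+k[1]*np.cos(a)) for a in ph]); print(Q[0],Q[-1]);print((np.diff(Q,axis=0)/.2).round(3).tolist())
E
```

```text
0.0254027318504037 [-1.04423015 -2.13734412  0.93088042] [-115.83104223  -44.30178115  113.54555842]
[[0.004, -0.001, 0.059], [0.012, -0.004, 0.058], [0.02, -0.007, 0.056], [0.027, -0.009, 0.052], [0.034, -0.012, 0.047], [0.04, -0.014, 0.041], [0.046, -0.015, 0.035], [0.05, -0.017, 0.028], [0.053, -0.018, 0.02], [0.055, -0.019, 0.011]]
[0.54122581 0.06075669 0.19279459] [0.70509437 0.00529025 0.25937761]
[[0.026, -0.009, 0.035], [0.028, -0.009, 0.033], [0.029, -0.01, 0.032], [0.031, -0.01, 0.03], [0.032, -0.011, 0.028], [0.034, -0.011, 0.027], [0.035, -0.012, 0.025], [0.036, -0.012, 0.023], [0.037, -0.013, 0.021], [0.038, -0.013, 0.019], [0.039, -0.013, 0.017], [0.04, -0.013, 0.015], [0.04, -0.014, 0.013], [0.041, -0.014, 0.011], [0.041, -0.014, 0.008], [0.042, -0.014, 0.006], [0.042, -0.014, 0.004], [0.042, -0.014, 0.002], [0.042, -0.014, -0.0], [0.042, -0.014, -0.003], [0.042, -0.014, -0.005], [0.041, -0.014, -0.007]]
```

Call:
send_rows --series '[[[0.002, 0, 0.03], [0, 0, 0], -1], [[0.002, 0, 0.03], [0, 0, 0], -1], [[0.006, -0.002, 0.029], [0, 0, 0], -1], [[0.006, -0.002, 0.029], [0, 0, 0], -1], [[0, 0, 0], [0, 0, 0], -1]]'

```text
t: 7.78
tcp_pos: [0.4731, 0.0845, 0.1368]
tool_rot: [0.255, 1.554, -0.256]
force: [0.1, -4.5, -0.8]
opening: 0.0252
```

Lifting with little force, and the grip is steady. I'll continue the arc.

Call:
send_rows --series '[[[0.01, -0.0035, 0.028], [0, 0, 0], -1], [[0.01, -0.0035, 0.028], [0, 0, 0], -1], [[0.0135, -0.0045, 0.026], [0, 0, 0], -1], [[0.0135, -0.0045, 0.026], [0, 0, 0], -1], [[0.017, -0.006, 0.0235], [0, 0, 0], -1]]'

```text
t: 8.2
tcp_pos: [0.4847, 0.0806, 0.1616]
tool_rot: [0.255, 1.557, -0.256]
force: [-1.0, -3.3, -4.8]
opening: 0.0255
```

Call:
send_rows --series '[[[0.017, -0.006, 0.0235], [0, 0, 0], -1], [[0.02, -0.007, 0.0205], [0, 0, 0], -1], [[0.02, -0.007, 0.0205], [0, 0, 0], -1], [[0.023, -0.0075, 0.0175], [0, 0, 0], -1], [[0.023, -0.0075, 0.0175], [0, 0, 0], -1]]'

```text
t: 8.62
tcp_pos: [0.5077, 0.0742, 0.1831]
tool_rot: [0.258, 1.552, -0.253]
force: [-0.3, 0.3, 0.6]
opening: 0.0001
```

Call:
send_rows --series '[[[0.025, -0.0085, 0.014], [0, 0, 0], -1], [[0.025, -0.0085, 0.014], [0, 0, 0], -1], [[0.0265, -0.009, 0.01], [0, 0, 0], -1], [[0.0265, -0.009, 0.01], [0, 0, 0], -1], [[0, 0, 0], [0, 0, 0], -1]]'

```text
t: 9.03
tcp_pos: [0.5276, 0.0665, 0.1915]
tool_rot: [0.256, 1.554, -0.255]
force: [0.2, -0.5, -0.1]
opening: -0.0003
```

The knob slipped out part-way, so I'll look.

```bash
python3 - <<'E'
from h import *
s=env.state(); print(s["opening"],s["force"],tocase(s["tcp_pos"]))
a,d1=env.read_camera("wrist");b,d2=env.read_camera("scene"); np.savez("s2.npz",p=b,d=d2)
c=cv2.resize(b[150:260,220:340],(480,440),interpolation=cv2.INTER_CUBIC)
cv2.imwrite("pics/w3.png",np.hstack([cv2.resize(a,(400,300)),cv2.resize(c,(327,300))]))
E
```

```text
-0.0002703057681088836 [ 0.18382512 -0.45865187 -0.0898407 ] [-55.54633463 -43.92006201 191.48825172]
```

View pics/w3.png

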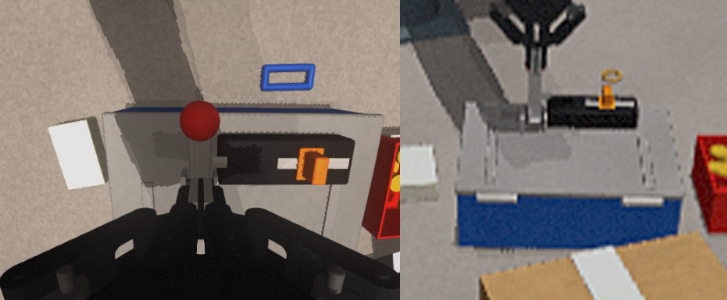

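The lever stands part-way up, with the knob at (200,121) in the 400-px wrist picture, on the -x side of the fingers. The tab now sits well along its slot. I'll measure the knob.

```bash
python3 - <<'E'
from h import *
ci=env.camera_info("wrist"); a,d=env.read_camera("wrist")
h=cv2.cvtColor(a,cv2.COLOR_BGR2HSV); m=(cv2.inRange(h,(0,120,50),(8,255,255))|cv2.inRange(h,(172,120,50),(180,255,255)))
m[:, :200]=0;m[:,320:]=0
n,l,st,c=cv2.connectedComponentsWithStats(m); i=1+st[1:,4].argmax(); u,v=c[i]; print(st[i],u,v)
r=ray(ci,u,v); dd=np.median(d[l==i]); dn=d[(l==i)&(d>0)].min(); T=np.array(ci["world_from_camera"])
for q in (dn+.014/1.,dd+.009): P=(T@np.r_[r*q,1])[:3]; k=tocase(P); print(P,k,np.hypot(k[0]+35,k[2]-111),np.arctan2(k[2]-111,-35-k[0]))
E
```

```text
[ 230  131   52   52 2110] 255.69715639810426 156.70284360189572
[0.4835847  0.08046947 0.15978123] [-101.71887165  -44.80834491  159.78122921] 82.64996163090952 0.6313248842644558
[0.48360607 0.08046198 0.15961533] [-101.69623059  -44.80858274  159.61533241] 82.53385802994168 0.6298641925564259
```

Call:
send_rows --series '[[[0, 0, 0.15], [0, 0, 0], -1], [[-0.16, 0.053, 0], [0, 0, 0], -1], [[-0.16, 0.053, 0], [0, 0, 0], -1], [[-0.085, 0.03, 0], [0, 0, 0], -1], [[0, 0, -0.15], [0, 0, 0], -1]]'

```text
t: 9.6
tcp_pos: [0.4459, 0.0953, 0.197]
tool_rot: [0.256, 1.546, -0.251]
force: [2.0, 0.2, 0.5]
opening: -0.0002
```

Call:
send_rows --series '[[[0, 0, -0.14], [0, 0, 0], -1], [[0, 0, 0], [0, 0, 0], -1], [[0, 0, 0], [0, 0, 0], -1]]'

```text
t: 9.85
tcp_pos: [0.4432, 0.0939, 0.1611]
tool_rot: [0.255, 1.561, -0.256]
force: [1.2, 0.2, 0.3]
opening: 0.0002
```

```bash
python3 - <<'E'
from h import *
s=env.state(); print(tocase(s["tcp_pos"]),s["force"],turn()/2/np.pi)
E
```

```text
[-144.2950122   -45.07722799  161.07581792] [1.18744672 0.24038095 0.25940743] [ 3.00049280e-05 -8.28250407e-04 -1.40618794e-04]
```

Call:
send_rows --series '[[[0.0284, -0.0096, 0.01], [0, 0, 0], -1], [[0.0284, -0.0096, 0.01], [0, 0, 0], -1], [[0.0284, -0.0096, 0.01], [0, 0, 0], -1], [[0.0284, -0.0096, 0.02], [0, 0, 0], -1], [[0.0284, -0.0096, 0.025], [0, 0, 0], -1]]'

```text
t: 10.27
tcp_pos: [0.4682, 0.0865, 0.1795]
tool_rot: [0.259, 1.57, -0.252]
force: [-21.2, 6.9, 13.5]
opening: -0.0002
```

Call:
send_rows --series '[[[0.0284, -0.0096, 0.025], [0, 0, 0], -1], [[0.0284, -0.0096, 0.02], [0, 0, 0], -1], [[0.0284, -0.0096, 0.02], [0, 0, 0], -1], [[0.0284, -0.0096, 0.02], [0, 0, 0], -1], [[0.0284, -0.0096, 0.015], [0, 0, 0], -1]]'

```text
t: 10.68
tcp_pos: [0.5001, 0.0759, 0.2064]
tool_rot: [0.257, 1.556, -0.252]
force: [-16.0, 1.6, 29.4]
opening: 0.0004
```

Call:
send_rows --series '[[[0.0284, -0.0096, 0.012], [0, 0, 0], -1], [[0.0284, -0.0096, 0.01], [0, 0, 0], -1], [[0, 0, 0], [0, 0, 0], -1]]'

```text
t: 10.93
tcp_pos: [0.5162, 0.0703, 0.205]
tool_rot: [0.257, 1.55, -0.255]
force: [-0.0, -0.2, 0.1]
opening: 0.0
```

```bash
python3 - <<'E'
from h import *
s=env.state(); print(tocase(s["tcp_pos"]),s["force"])
a,d1=env.read_camera("wrist");b,d2=env.read_camera("scene")
c=b[120:260,210:350]
cv2.imwrite("pics/w4.png",np.hstack([cv2.resize(a,(400,300)),cv2.resize(c,(300,300))]))
E
```

```text
[-67.50754519 -43.99809892 205.0082865 ] [-0.02565094 -0.19343024  0.09144922]
```

View pics/w4.png

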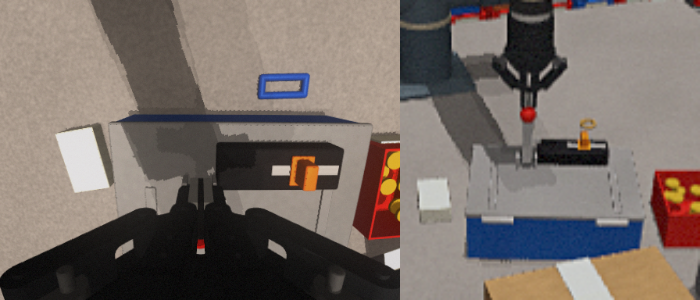

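The fingers stand at the lever's -x side, and the knob shows in front of them at about (528,115) in the combined picture. I'll measure its angle with the scene camera.

```bash
cat > k.py <<'E'
from h import *
def knob():
    ci=env.camera_info("scene"); a,d=env.read_camera("scene")
    h=cv2.cvtColor(a,cv2.COLOR_BGR2HSV); m=(cv2.inRange(h,(0,140,70),(8,255,255))|cv2.inRange(h,(172,140,70),(180,255,255)))
    k=np.zeros_like(m); k[110:240,235:325]=1; n,l,st,c=cv2.connectedComponentsWithStats(m*k); i=1+st[1:,4].argmax(); u,v=c[i]
    T=np.array(ci["world_from_camera"]); P=(T@np.r_[ray(ci,u,v)*(np.median(d[l==i])+.010),1])[:3]
    return st[i],tocase(P)
if __name__=="__main__":
    s,k=knob(); print(s,k,"latch if lid shut",np.hypot(k[0]+35,k[2]-111),np.arctan2(k[2]-111,-35-k[0]))
    s=env.state();print("tcp",tocase(s["tcp_pos"]),s["force"],s["t"])
E
python3 k.py
```

```text
[301 110  24  11 183] [-1497.0474254    299.65843423  -149.4352935 ] latch if lid shut 1485.062024365275 -0.17628155683374716
tcp [-69.53726948 -44.50245937 202.20001762] [ 0.10108705  0.270444   -0.18783434] 11.0833
```

```bash
sed -i 's/110:240,235:325/135:215,245:300/' k.py; python3 k.py
```

```text
[266 170   7   7  43] [-41.67297196 -45.22358836 193.30916029] latch if lid shut 82.57921302163845 1.4899012045133153
tcp [-69.9468977  -44.54439753 201.82642855] [0.39785799 0.51436313 0.19807471] 11.1333
```

The latch is upright at 1.49 rad and has stayed there over 0.2 s. Next I'll push the lid open along its arc.

Call:
send_rows --series '[[[0.026, -0.009, 0.02], [0, 0, 0], -1], [[0.028, -0.009, 0.033], [0, 0, 0], -1], [[0.029, -0.01, 0.033], [0, 0, 0], -1], [[0.031, -0.01, 0.032], [0, 0, 0], -1], [[0.032, -0.011, 0.03], [0, 0, 0], -1]]'

```text
t: 11.55
tcp_pos: [0.537, 0.0625, 0.2297]
tool_rot: [0.256, 1.572, -0.255]
force: [-13.5, 4.1, 2.3]
opening: 0.0001
```

```bash
python3 k.py
```

```text
[266 168   8   7  43] [-21.46591509 -45.18196042 212.59989867] latch if lid shut 102.49737003247414 1.703226314545053
tcp [-43.7665873  -44.63525365 231.33936869] [-11.3847134    1.89067718   3.77301064] 11.6
```

Call:
send_rows --series '[[[0.032, -0.011, 0.018], [0, 0, 0], -1], [[0.034, -0.011, 0.02], [0, 0, 0], -1], [[0.034, -0.011, 0.022], [0, 0, 0], -1], [[0.035, -0.012, 0.022], [0, 0, 0], -1], [[0.036, -0.012, 0.022], [0, 0, 0], -1]]'

```text
t: 12.02
tcp_pos: [0.5689, 0.0519, 0.2561]
tool_rot: [0.256, 1.571, -0.253]
force: [-21.5, 4.6, 21.9]
opening: -0.0
```

```bash
python3 k.py
```

```text
[266 166   8   8  47] [ 10.67482467 -45.40900258 236.15043627] latch if lid shut 133.22470231467847 1.92073533033406
tcp [ -9.50130007 -44.53446228 257.58401243] [-20.08086649   2.73645834  21.11104686] 12.0667
```

The fingertips ride too high on the ball, so I'll back off, lower them and go on.

Call:
send_rows --series '[[[-0.085, 0.029, 0], [0, 0, 0], -1], [[0, 0, -0.07], [0, 0, 0], -1], [[0, 0, 0], [0, 0, 0], -1]]'

```text
t: 12.32
tcp_pos: [0.5591, 0.0555, 0.2372]
tool_rot: [0.255, 1.558, -0.256]
force: [-0.7, 0.8, 0.2]
opening: -0.0
```

```bash
python3 k.py
```

```text
[266 165   8   9  54] [ 11.18789274 -45.44997691 238.0579284 ] latch if lid shut 135.19259819192243 1.9194631249817637
tcp [-21.96616695 -44.32904402 237.28957934] [-0.01495616  0.53167621  1.08359169] 12.3667
```

Call:
send_rows --series '[[[0.036, -0.0122, 0.005], [0, 0, 0], -1], [[0.036, -0.0122, 0.02], [0, 0, 0], -1], [[0.036, -0.0122, 0.02], [0, 0, 0], -1], [[0.036, -0.0122, 0.02], [0, 0, 0], -1], [[0.036, -0.0122, 0.018], [0, 0, 0], -1]]'

```text
t: 12.78
tcp_pos: [0.5935, 0.0439, 0.2548]
tool_rot: [0.256, 1.564, -0.255]
force: [-8.5, 2.2, 1.7]
opening: -0.0001
```

```bash
python3 k.py
```

```text
[266 167   8   8  53] [ 38.60746055 -45.82384594 250.60814758] latch if lid shut 157.82424756176903 2.0560002939949333
tcp [ 16.10676967 -44.23715691 255.40764034] [-5.34614188  1.04812176  1.34679084] 12.8333
```

Call:
send_rows --series '[[[0.038, -0.0128, 0.014], [0, 0, 0], -1], [[0.038, -0.0128, 0.012], [0, 0, 0], -1], [[0.038, -0.0128, 0.01], [0, 0, 0], -1], [[0.038, -0.0128, 0.008], [0, 0, 0], -1], [[0.038, -0.0128, 0.008], [0, 0, 0], -1]]'

```text
t: 13.25
tcp_pos: [0.6325, 0.0307, 0.267]
tool_rot: [0.256, 1.56, -0.255]
force: [-7.9, 1.7, 4.5]
opening: 0.0001
```

```bash
python3 k.py
```

```text
[266 170   8   9  58] [ 80.72141742 -46.06374499 261.21101729] latch if lid shut 189.6174996298414 2.227221304886911
tcp [ 57.08201156 -44.24581003 267.09504755] [-5.46435349  1.978035    7.37365025] 13.3
```

Call:
send_rows --series '[[[0.038, -0.0128, 0.008], [0, 0, 0], -1], [[0.038, -0.0128, 0.008], [0, 0, 0], -1], [[0.038, -0.0128, 0.006], [0, 0, 0], -1], [[0.038, -0.0128, 0.004], [0, 0, 0], -1], [[0.038, -0.0128, 0.002], [0, 0, 0], -1]]'

```text
t: 13.72
tcp_pos: [0.6708, 0.0177, 0.2714]
tool_rot: [0.256, 1.56, -0.255]
force: [-5.9, 1.7, 2.4]
opening: -0.0
```

```bash
python3 k.py
```

```text
[266 176   9   9  60] [122.57820254 -46.30708781 262.18607038] latch if lid shut 218.37609254212504 2.3768938384008798
tcp [ 97.58160016 -44.27882025 271.15537126] [-3.16646258  1.03037809  5.76281297] 13.7667
```

Call:
send_rows --series '[[[0.038, -0.0128, 0], [0, 0, 0], -1], [[0.03, -0.01, 0], [0, 0, 0], -1], [[0, 0, 0], [0, 0, 0], -1], [[-0.03, 0.01, 0], [0, 0, 0], -1], [[0, 0, 0.1], [0, 0, 0], -1]]'

```text
t: 14.18
tcp_pos: [0.6768, 0.0151, 0.2835]
tool_rot: [0.255, 1.57, -0.257]
force: [0.3, 0.6, -1.0]
opening: -0.0002
```

Call:
send_rows --series '[[[-0.02, 0.007, 0.15], [0, 0, 0], -1], [[-0.02, 0.007, 0.15], [0, 0, 0], -1], [[-0.1, 0.03, 0.15], [0, 0, 0], -1], [[-0.1, 0.03, 0.1], [0, 0, 0], -1], [[0, 0, 0], [0, 0, 0], -1]]'

```text
t: 14.6
tcp_pos: [0.6303, 0.0305, 0.4092]
tool_rot: [0.256, 1.544, -0.254]
force: [0.4, 1.2, 1.7]
opening: 0.0002
```

```bash
python3 k.py; python3 - <<'E'
from h import *
b,d2=env.read_camera("scene"); a,_=env.read_camera("top")
cv2.imwrite("pics/end.png",np.hstack([cv2.resize(b,(400,300)),cv2.resize(a,(400,300))]))
E
```

```text
[266 180   9   9  62] [136.93802364 -45.99897666 259.20257042] latch if lid shut 226.9949026979816 2.43019980687461
tcp [ 54.7123781  -45.1514566  406.52207346] [ 0.31281535  0.17138949 -0.31825797] 14.65
```

View pics/end.png

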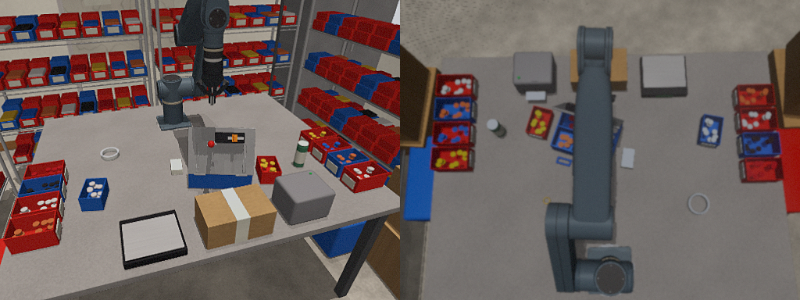

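The lid stands open at about 1.1 rad. The arm is clear, with about 0 N on it, and the bystanders have not moved. I'll hand in.

```bash
python3 -c "
from plant import env
print(env.close_job())"
```

```text
the job is handed in; nothing more can be done
None
```

The case is open and I've handed the job in. My last check put the lid at about 1.1 rad (63°). It was standing by itself, with the arm about 15 cm above it and the wrist force near zero.

- **Safety tab:** I pushed it to its stop with closed fingers. The push was at most about 16 N in the push direction (17.5 N in total on the wrist), so it stayed under the 25 N limit.
- **Latch:** The knob slipped out of my pinch at about 0.63 rad. I pushed the lever the rest of the way with closed fingers, and the scene camera measured 1.49 rad. The wrist force briefly reached about 33 N during that push, well below its 120 N limit.
- **Lid:** I pushed the knob along the hinge arc. I had to lower the fingers once because they were riding up over the ball. The lid angle is worked out from the knob position, assuming the latch was still at its stop.
- **Other things on the bench:** By eye, none of them had moved in the last pictures. I did not measure their positions, and the arm hid part of the final top view.

The job took about 15 s of the 67 s allowed. The hand-in gives no verdict, so I can't confirm the result.

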